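# Tuck the carrier plate under the jig's lapped leaf and hold it pressed

### The arm

A 7-joint arm with a two-finger parallel gripper is mounted at the origin on the work surface. World frame = base frame: x ahead of the robot, y to its left, z up, the work surface at z = 0. Lengths are in m, angles in rad, forces in N, time in s.
With the tool pointing down it reaches from about 0.4 to 0.85 m from the base axis. Payload 10.4 kg.
Tool frame: the origin (TCP) lies midway between the tips of the shut fingers; the grasp point (between the pads) lies 19 mm behind it (r.grip_depth is the distance from the TCP to the grasp point, in m); z points along the fingers, x is the direction in which the jaws open and shut, and the axes are right-handed (so a half turn about z gives the same grasp; the last joint's range is limited). The gripper opens to 87 mm and grips with 3 to 60 N. Pads are 19 mm wide; open, the fingers measure 117 mm over their backs; the gripper's body (75 mm by 190 mm) begins 51 mm behind the grasp point.
Start: joints at [1.193, 0.332, -0.065, 1.46, 0.022, 1.35, -0.088], TCP at [0.217, -0.586, 0.223] pointing down, gripper open.
Joint ranges: [-2.6, 2.6], [-0.5, 2.12], [-1.47, 1.34], [0.16, 2.42], [-1.27, 4.41], [0.06, 2.06], [-2.6, 2.6]. Speed limits (rad/s): [2.22, 2.22, 2.79, 2.79, 3.14, 3.14, 3.14].

### API

Orientations are given as a unit quaternion [x, y, z, w].
In Python, from workcell import state, cams, job, r gives the robot as it stands. The module is installed in compiled form; this text tells all that it offers.
- The arm moves only by the tool servo_tool, never from a script. Its argument "deltas" is one flat list of numbers, 7 for each row, row after row: the shift along the tool's x, y, z in mm, then the turn, a rotation vector about the tool's x, y, z in rad, then the gripper's target within -1 to 1 (shut at 1, half-way at 0, fully open at -1). In form: [tx, ty, tz, ax, ay, az, gripper, tx, ty, tz, ax, ay, az, gripper, ...]. A call has exactly 8 rows; each row is the pose to reach, as a shift and turn from the pose commanded when the call began, along the tool's axes at that moment; what a row does not reach only later rows make up. A row lasts 1/12 s, in which the tool goes at most 41.7 mm and 7.16 degrees, less where a joint would pass 70% of its speed; a pose out of reach is approached as far as the arm can. A call with a gripper value outside its range is refused whole. The fingers move at their own pace and stop on an object; "newtons" is the grip in N (left out, the last holds). Time passes only in rows, so rows that repeat a pose let the fingers close, or fill a call up. It gives the time, the measured TCP pose, the force and the opening at its end, in the units of the state.
- state(): the state, without advancing time (a new reading comes with each control period).
- cams.get_image(name): name is "side" or "top"; returns a dict with "img" (400x640x3 uint8, red, green, blue), "mtx" (3x3 intrinsics, pixels), "rvec" (rotation vector, rad) and "tvec" (3), from world to camera coordinates, as OpenCV has them. Camera axes: x right, y down, z forward; pixel columns grow to the right and rows downward; lengths in m; the calibration is good to about 2 mm. A picture is of the moment at which its call begins. There is no depth.
- job.hand_in(): hands the job in, once; it reports no verdict.
The state is a dict: "time_s": time; "q": joint angles; "dq": joint speeds; "joint_efforts": joint torques, N m; "tcp_pos": TCP position; "tcp_rot": TCP orientation; "ft_force": force on the tool from outside, world axes, zero at the start; "ft_torque": the same for the moment, N m; "opening": finger opening in m.
Only numpy, scipy, OpenCV 4.12 (cv2) and the standard library are available. Lean on these libraries where they do the work, as an engineer would, in place of code of your own. Each camera call takes 0.05 s, during which the arm holds its last target.

### The job

Pick up the aluminium carrier plate by its black grip bar and slide its magenta edge in under the pink hinged leaf of the white pressing jig, straight and centred, until it meets or nearly meets the stop behind, without lifting the leaf. Then press the carrier flat so that the teal sprung bed sinks about half of its 10 mm travel, or further, and finish while still holding the bar and pressing. Leave everything else on the table where it is.

Things in the scene. Friction and masses are not known exactly. Their poses are not given: they have to be found in the camera images.
- jig: white fixed pressing jig, base 290 x 170 x 12 mm, its place and yaw vary. Origin under the base's centre, x = tuck-in direction, z up. In its frame (mm): teal bed x -107.5 to 97.5, 130 wide, top at z 32; dark stop 150 wide, face at x 100, top z 37, beside it two posts (y +-77.5, z 47). Pink leaf over the bed from hinge x 120 to free edge x 70, so the plate goes in at most 30
- bed_top (a point): centre of the bed's top face, at the jig's x = 0, y = 0, 32 mm above the table at rest; sinks with the bed
- bed (a joint): how far the sprung bed is pressed down (m): 0 at rest, 0.010 at its hard stop; begins to sink at about 4.5 N (the carrier's own weight is not enough), then 1 N per mm; stays level
- leaf_edge (a point): middle of the pink leaf's free edge, at its underside: 39 mm above the table, 7 above the resting bed. Leaf 50 long, 140 wide, 3 thick
- leaf (a joint): angle of the leaf (rad): 0 lying shut, grows as its free edge rises (0.1 rad = 5 mm); very light, about 0.5 N under the free edge lifts it, and it falls shut by itself
- carrier: loose carrier: flat aluminium plate 120 (x) x 90 (y) x 4 mm, about 0.2 kg, lilac inlay, magenta strip along its +x edge, black grip bar standing on it. Origin under the plate's centre; x points to the magenta edge. It lies flat on the table
- carrier_grip (a point): centre of the black grip bar: 50 long along the carrier's x, 18 wide along y, 32 tall, from 4 to 36 above the plate's underside; this point is 15 behind the plate's centre (-x) and 20 above the underside
- carrier_edge (a point): middle of the carrier's magenta leading edge, 60 ahead of the plate's centre and 2 above its underside; axes as the carrier's
- tumbler: bystander: steel tumbler, 76 wide, 130 tall; origin under its centre; sizes in mm
- tape_roll: bystander: yellow roll of tape lying flat, 56 outside, 24 tall, standing between the carrier and the jig; origin under its centre; sizes in mm
- case_magenta: bystander: magenta phone case lying flat, 150 x 76 x 11; origin under its centre; sizes in mm
- case_lilac: bystander: lilac phone case lying flat, 150 x 76 x 11; origin under its centre; sizes in mm
- marker: bystander: teal marker, 135 x 14 x 14; origin under its centre; sizes in mm
- glue_bottle: bystander: white bottle with a blue cap, 42 wide, 110 tall; origin under its centre; sizes in mm
- grip_tray: bystander: clear tray, 140 x 100 x 40; origin under its centre; sizes in mm
- brush: bystander: small brush lying flat, under 30 tall; origin under it; sizes in mm
Not all that is in view belongs to the job. Leave any brown or green look-alike of the carrier alone.

How it is judged:
By the outcome, as a careful person would: the job done as asked, in the order asked, and still so for the second after the job is handed in, while the arm keeps its last pose, push and grip.
It also fails if it takes over 40 s, if anything falls off the work surface, if the arm or the gripper's body presses on something with over 40 N, if the wrist force passes 120 N, or if a joint passes its speed limit or range.

## Working session

There is one attempt and no reset: what is moved stays moved. The work goes in short steps, Python scripts to look and compute and a tool call to move; the robot and the scene stay as the last step left them, time stands still between calls to the robot, and variables do not carry over. Pictures are saved under pics/ and viewed, and the job is handed in when it is done.

Besides the shell and the picture viewer there is one more tool, called after "Call:" by a JSON object that holds its "name" and its "arguments", one argument or row to a line. servo_tool: Moves the arm, as the interface text tells. Its arguments: {"type":"object","properties":{"deltas":{"type":"array","items":{"type":"number"}},"newtons":{"type":"number"}},"required":["deltas"]}

```bash
mkdir -p pics; python3 - <<'E'
from workcell import state,cams,job,r
import cv2
s=state()
for k,v in s.items(): print(k,v)
for n in("side","top"):
    c=cams.get_image(n); cv2.imwrite(f"pics/{n}0.png",c["img"][:,:,::-1]); print(n,c["mtx"],c["rvec"],c["tvec"])
E
```

```text
time_s 0.0
q [ 1.19334925  0.33289455 -0.06471332  1.46089272  0.02160576  1.34990463
 -0.0885215 ]
dq [ 0.00046202  0.00046072  0.00057868 -0.00056377  0.00128713 -0.00195304
  0.00064365]
joint_efforts [ 3.90421492e-04 -6.23262763e+01  2.45361566e-02 -3.89896345e+01
 -6.13979925e-02  3.96926771e-02  1.47743403e-04]
tcp_pos [ 0.21702737 -0.58571613  0.22176302]
tcp_rot [ 8.20809925e-01 -5.71200993e-01 -5.93762965e-04 -3.73965679e-04]
ft_force [ 0.08708095 -0.40066459 -0.152109  ]
ft_torque [-0.03187474  0.00767848 -0.04337631]
opening 0.08699970949987738
side [[427.19032239   0.         317.50365393]
 [  0.         427.19032239 204.41691431]
 [  0.           0.           1.        ]] [ 0.04319971 -2.81463888  1.33077362] [0.50674744 0.05904729 1.30198035]
top [[501.65695831   0.         323.94049691]
 [  0.         501.65695831 202.58177819]
 [  0.           0.           1.        ]] [ 2.16707631 -2.16687085  0.08518226] [0.01058038 0.52823534 1.43093024]
```

View pics/side0.png

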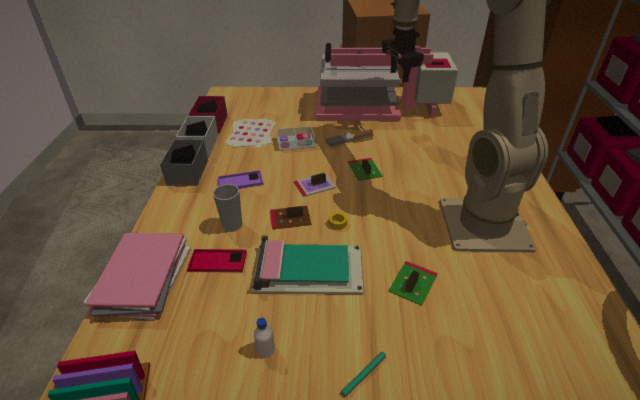

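View pics/top0.png

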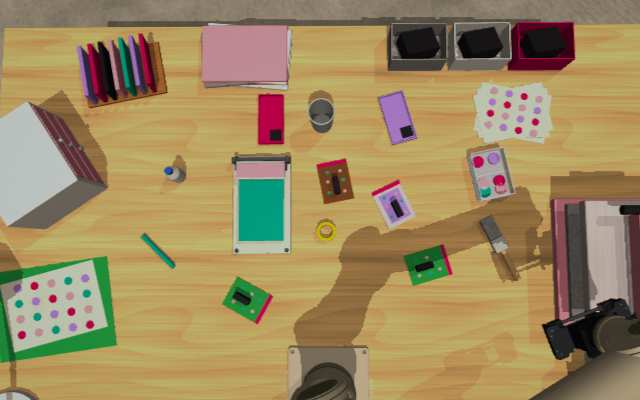

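Candidates for the carrier in the top view are the lilac-inlaid plate (394,204), a brown one (335,182), and green ones (428,265) and (247,300). The lilac case at (397,118) has no bar. By the description I choose (394,204). Next are close crops of it and of the jig.

```bash
python3 - <<'E'
import cv2
t=cv2.imread("pics/top0.png"); s=cv2.imread("pics/side0.png")
cv2.imwrite("pics/c1.png",cv2.resize(t[170:240,355:430],None,fx=8,fy=8,interpolation=cv2.INTER_CUBIC))
cv2.imwrite("pics/c2.png",cv2.resize(t[145:260,222:302],None,fx=5,fy=5,interpolation=cv2.INTER_CUBIC))
cv2.imwrite("pics/c3.png",cv2.resize(s[160:300,240:370],None,fx=4,fy=4,interpolation=cv2.INTER_CUBIC))
E
```

```text
(no output)
```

View pics/c1.png

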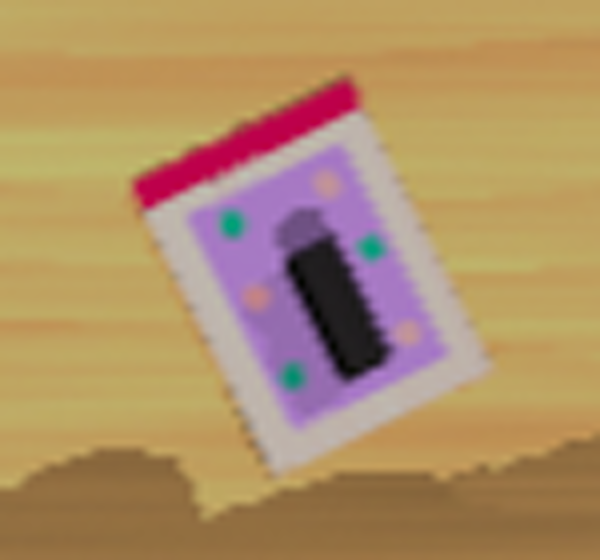

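View pics/c2.png

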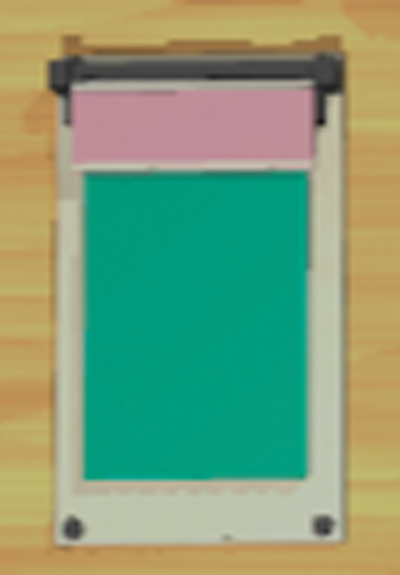

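View pics/c3.png

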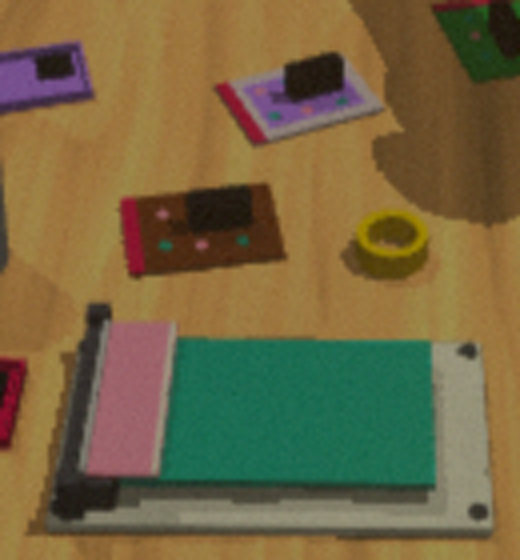

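```bash
cat > h.py <<'E'
import numpy as np,cv2
from scipy.optimize import least_squares
C={"side":(np.array([[427.19032239,0,317.50365393],[0,427.19032239,204.41691431],[0,0,1]]),np.array([0.04319971,-2.81463888,1.33077362]),np.array([0.50674744,0.05904729,1.30198035])),
"top":(np.array([[501.65695831,0,323.94049691],[0,501.65695831,202.58177819],[0,0,1]]),np.array([2.16707631,-2.16687085,0.08518226]),np.array([0.01058038,0.52823534,1.43093024]))}
def proj(n,P): 
    K,rv,t=C[n]; return cv2.projectPoints(np.asarray(P,float).reshape(-1,3),rv,t,K,None)[0].reshape(-1,2)
def back(n,u,z):
    K,rv,t=C[n]; R=cv2.Rodrigues(rv)[0]; d=R.T@np.linalg.inv(K)@[u[0],u[1],1]; o=-R.T@t; return o+d*(z-o[2])/d[2]
def uncrop(p,f,ox,oy): return [(p[0]+.5)/f-.5+ox,(p[1]+.5)/f-.5+oy]
def W(pose,L):
    x,y,a=pose; L=np.asarray(L,float)/1000; c,s=np.cos(a),np.sin(a)
    return np.c_[x+c*L[:,0]-s*L[:,1],y+s*L[:,0]+c*L[:,1],L[:,2]]
def fit(obs,p0,show=True):
    f=lambda p: np.concatenate([(proj(n,W(p,[L]))[0]-u) for n,u,L in obs])
    r=least_squares(f,p0,loss='soft_l1'); 
    if show:
        print("pose",r.x,"deg",np.degrees(r.x[2]))
        for o,e in zip(obs,f(r.x).reshape(-1,2)): print(o[0],o[2],e.round(2))
    return r.x
E
python3 - <<'E'
from h import *
c1=lambda *p:uncrop(p,8,355,170); c2=lambda *p:uncrop(p,5,222,145); c3=lambda *p:uncrop(p,4,240,160)
car=[("top",c1(133,183),(60,45,4)),("top",c1(352,77),(60,-45,4)),("top",c1(493,365),(-60,-45,4)),("top",c1(276,475),(-60,45,4))]
carS=[("side",c3(216,86),(60,-45,4)),("side",c3(258,143),(60,45,4)),("side",c3(383,104),(-60,45,4))]
p0=back("top",(394,204),0); print(p0)
for o in(car,carS,car+carS): fit(o,[p0[0],p0[1],0.4])
jt=[("top",c2(84,480),(-107.5,65,32)),("top",c2(307,480),(-107.5,-65,32)),("top",c2(72,165),(70,70,42)),("top",c2(315,165),(70,-70,42)),("top",c2(55,543),(-145,85,12)),("top",c2(344,543),(-145,-85,12))]
js=[("side",c3(432,340),(-107.5,-65,32)),("side",c3(436,485),(-107.5,65,32)),("side",c3(176,323),(70,-70,42)),("side",c3(158,475),(70,70,42)),("side",c3(480,342),(-145,-85,12)),("side",c3(493,530),(-145,85,12))]
p0=back("top",(262,203),0); print(p0)
for o in(jt,js,jt+js): fit(o,[p0[0],p0[1],0.])
for n,u,z in(("tape",(327,231),24),("brown",(336,183),0),("tumb",(321,107),130)): print(n,back("top",u,z/1000))
E
```

```text
[ 0.52621814 -0.19530475  0.        ]
pose [ 0.52624444 -0.19403306  0.44893604] deg 25.722140578346636
top (60, 45, 4) [-0.25 -0.23]
top (60, -45, 4) [-0.2  -0.17]
top (-60, -45, 4) [0.47 0.41]
top (-60, 45, 4) [0.01 0.01]
pose [ 0.52466312 -0.19159691  0.48702977] deg 27.90475027779575
side (60, -45, 4) [-0.41 -0.07]
side (60, 45, 4) [-0.18  0.03]
side (-60, 45, 4) [ 0.66 -0.03]
pose [ 0.52564322 -0.19356181  0.45812809] deg 26.24880631763197
top (60, 45, 4) [-0.51  0.18]
top (60, -45, 4) [-0.59 -0.01]
top (-60, -45, 4) [0.42 0.41]
top (-60, 45, 4) [0.08 0.26]
side (60, -45, 4) [-0.49 -0.78]
side (60, 45, 4) [-1.   -0.52]
side (-60, 45, 4) [ 0.26 -0.  ]
[0.5293938  0.19409118 0.        ]
pose [0.52708062 0.1932072  0.00647344] deg 0.37090079561525724
top (-107.5, 65, 32) [-0.42 -0.42]
top (-107.5, -65, 32) [ 0.16 -0.69]
top (70, 70, 42) [0.24 0.89]
top (70, -70, 42) [0.07 0.51]
top (-145, 85, 12) [-0.35  0.08]
top (-145, -85, 12) [ 0.27 -0.25]
pose [0.52565368 0.19838754 0.0073719 ] deg 0.42237850444104924
side (-107.5, -65, 32) [-0.41  0.17]
side (-107.5, 65, 32) [-0.19 -0.19]
side (70, -70, 42) [ 0.25 -0.11]
side (70, 70, 42) [-0.21  0.26]
side (-145, -85, 12) [ 0.34 -0.15]
side (-145, 85, 12) [ 0.23 -0.01]
pose [0.52626389 0.19513297 0.00677747] deg 0.38832063344200984
top (-107.5, 65, 32) [-1.09 -0.12]
top (-107.5, -65, 32) [-0.5  -0.41]
top (70, 70, 42) [-0.44  1.17]
top (70, -70, 42) [-0.61  0.79]
top (-145, 85, 12) [-1.    0.37]
top (-145, -85, 12) [-0.38  0.03]
side (-107.5, -65, 32) [-0.63 -0.64]
side (-107.5, 65, 32) [-0.46 -1.15]
side (70, -70, 42) [ 0.17 -0.94]
side (70, 70, 42) [-0.33 -0.73]
side (-145, -85, 12) [ 0.1  -0.93]
side (-145, 85, 12) [-0.09 -1.  ]
tape [0.44588126 0.00174229 0.024     ]
brown [ 0.58873444 -0.02467727  0.        ]
tumb [0.78139345 0.01736905 0.13      ]
```

```bash
cat > d.py <<'E'
import sys,numpy as np
from scipy.spatial.transform import Rotation as R
from workcell import state
def delta(pos,jaw_deg):
    s=state(); Rc=R.from_quat(s["tcp_rot"]); p=np.array(s["tcp_pos"])
    a=np.radians(jaw_deg); x=np.array([np.cos(a),np.sin(a),0]); z=np.array([0,0,-1.]); y=np.cross(z,x)
    Rt=R.from_matrix(np.c_[x,y,z])
    print("t",s["time_s"],"pos",p.round(4),"jaw",np.degrees(np.arctan2(*Rc.as_matrix()[1::-1,0])).round(2),"F",np.round(s["ft_force"],2),"op",s["opening"])
    print("dmm",(Rc.inv().apply(np.array(pos)-p)*1000).round(2),"rot",(Rc.inv()*Rt).as_rotvec().round(4))
a=list(map(float,sys.argv[1:])); delta(a[:3],a[3])
E
python3 d.py 0.5125 -0.2003 0.1 -63.9
```

```text
t 0.1 pos [ 0.217  -0.5858  0.2218] jaw -69.67 F [-0.26  0.48 -0.51] op 0.08684199608964607
dmm [-258.62 -411.01  122.12] rot [-0.      0.0013 -0.1007]
```

Call:
{"name": "servo_tool", "arguments": {
  "deltas": [-25,-40,0,0,0,-0.02,-1,-55,-80,0,0,0,-0.04,-1,-80,-120,0,0,0,-0.06,-1,-105,-160,0,0,0,-0.08,-1,-130,-200,0,0,0,-0.1,-1,-155,-240,20,0,0,-0.1,-1,-180,-280,40,0,0,-0.1,-1,-200,-310,60,0,0,-0.1,-1],
  "newtons": 40
}}

```text
time_s: 0.77
tcp_pos: [0.4139, -0.3234, 0.1817]
tcp_rot: [0.848, -0.529, 0.001, 0.0]
ft_force: [0.9, -1.0, -0.3]
opening: 0.0871
```

```bash
python3 d.py 0.5125 -0.2003 0.08 -63.9
```

```text
t 0.7667 pos [ 0.4139 -0.3234  0.1817] jaw -63.92 F [ 0.88 -0.98 -0.29] op 0.08709710036483448
dmm [ -67.42 -142.64  101.72] rot [-0.0007 -0.0016 -0.0004]
```

Call:
{"name": "servo_tool", "arguments": {
  "deltas": [-15,-30,10,0,0,0,-1,-30,-60,30,0,0,0,-1,-45,-90,50,0,0,0,-1,-50,-110,70,0,0,0,-1,-50,-110,80,0,0,0,-1,-50,-110,80,0,0,0,-1,-50,-110,80,0,0,0,-1,-50,-110,80,0,0,0,-1]
}}

```text
time_s: 1.43
tcp_pos: [0.4891, -0.2334, 0.1023]
tcp_rot: [0.848, -0.53, 0.0, 0.0]
ft_force: [0.1, -0.4, 0.5]
opening: 0.0872
```

```bash
python3 d.py 0.5125 -0.2003 0.06 -63.9;python3 - <<'E'
from workcell import cams
import cv2
for n,b in(("side",(110,230,250,380)),("top",(150,250,340,450))):
    i=cams.get_image(n)["img"][b[0]:b[1],b[2]:b[3],::-1]; cv2.imwrite(f"pics/{n}1.png",cv2.resize(i,None,fx=5,fy=5,interpolation=cv2.INTER_CUBIC))
E
```

```text
t 1.4333 pos [ 0.4891 -0.2334  0.1023] jaw -64.05 F [ 0.07 -0.44  0.49] op 0.0871600437990112
dmm [-19.56 -35.52  42.33] rot [-0.0001 -0.0011 -0.0027]
```

View pics/side1.png

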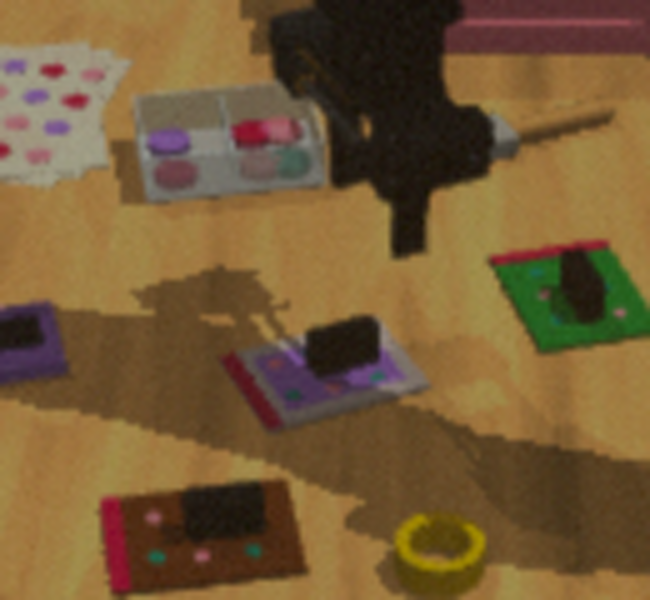

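View pics/top1.png

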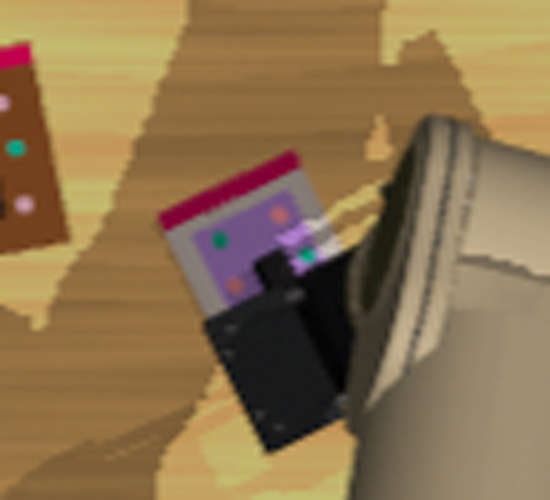

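Call:
{"name": "servo_tool", "arguments": {
  "deltas": [-10,-18,10,0,0,0,-0.1,-19.5,-35.5,30,0,0,0,-0.1,-19.5,-35.5,50,0,0,0,-0.1,-19.5,-35.5,65,0,0,0,-0.1,-19.5,-35.5,78,0,0,0,-0.1,-19.5,-35.5,88,0,0,0,-0.1,-19.5,-35.5,93,0,0,0,-0.1,-19.5,-35.5,93,0,0,0,-0.1]
}}

```text
time_s: 2.2
tcp_pos: [0.5123, -0.1992, 0.0079]
tcp_rot: [0.848, -0.53, -0.0, 0.0]
ft_force: [-0.1, -0.3, -0.0]
opening: 0.0492
```

```bash
python3 d.py 0.5125 -0.2003 0.008 -63.9;python3 - <<'E'
from workcell import cams
import cv2
for n,b in(("side",(110,230,250,380)),):
    i=cams.get_image(n)["img"][b[0]:b[1],b[2]:b[3],::-1]; cv2.imwrite(f"pics/{n}2.png",cv2.resize(i,None,fx=5,fy=5,interpolation=cv2.INTER_CUBIC))
E
```

```text
t 2.2 pos [ 0.5123 -0.1992  0.0079] jaw -63.99 F [-0.07 -0.34 -0.01] op 0.049201597452180654
dmm [ 1.13  0.28 -0.1 ] rot [ 0.0007  0.0006 -0.0015]
```

View pics/side2.png

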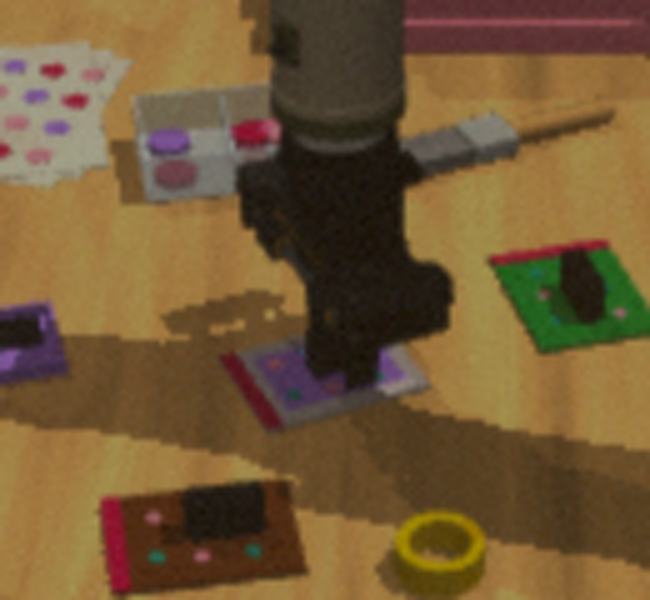

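The fingers straddle the black bar (330–375, 340–385 in the crop), and the plate is undisturbed. Closing now.

Call:
{"name": "servo_tool", "arguments": {
  "deltas": [0,0,0,0,0,0,0.5,0,0,0,0,0,0,1,0,0,0,0,0,0,1,0,0,0,0,0,0,1,0,0,0,0,0,0,1,0,0,0,0,0,0,1,0,0,0,0,0,0,1,0,0,0,0,0,0,1],
  "newtons": 50
}}

```text
time_s: 2.92
tcp_pos: [0.5129, -0.1989, 0.0088]
tcp_rot: [0.848, -0.53, 0.0, 0.0]
ft_force: [0.3, -0.5, 3.9]
opening: 0.0174
```

```bash
python3 d.py 0.5125 -0.2003 0.128 -63.9
```

```text
t 2.9167 pos [ 0.5129 -0.1989  0.0088] jaw -63.95 F [ 0.26 -0.52  3.92] op 0.017398038252291605
dmm [   1.1     0.96 -119.25] rot [-0.0002 -0.0004 -0.0008]
```

Call:
{"name": "servo_tool", "arguments": {
  "deltas": [0,0,-5,0,0,0,1,0,0,-20,0,0,0,1,0,0,-45,0,0,0,1,0,0,-70,0,0,0,1,0,0,-90,0,0,0,1,0,0,-105,0,0,0,1,0,0,-110,0,0,0,1,0,0,-110,0,0,0,1]
}}

```text
time_s: 3.58
tcp_pos: [0.5133, -0.199, 0.1195]
tcp_rot: [0.848, -0.53, 0.001, -0.0]
ft_force: [0.1, -0.4, -2.1]
opening: 0.0175
```

```bash
python3 d.py 0.4715 0.195 0.118 -89.6;python3 - <<'E'
from workcell import cams
import cv2
for n,b in(("side",(90,210,250,380)),("top",(150,250,340,450))):
    i=cams.get_image(n)["img"][b[0]:b[1],b[2]:b[3],::-1]; cv2.imwrite(f"pics/{n}3.png",cv2.resize(i,None,fx=5,fy=5,interpolation=cv2.INTER_CUBIC))
E
```

```text
t 3.5833 pos [ 0.5133 -0.199   0.1195] jaw -63.94 F [ 0.12 -0.38 -2.08] op 0.017543829960266894
dmm [-372.3  -135.52    1.12] rot [-0.0015 -0.0012  0.4478]
```

View pics/side3.png

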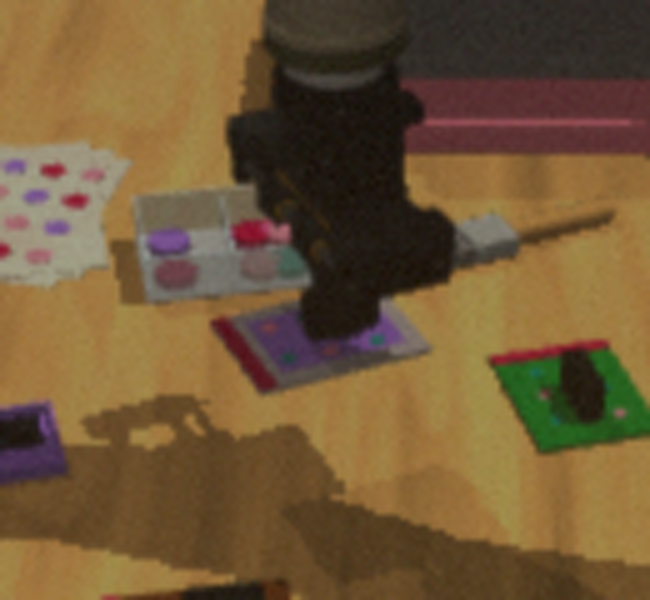

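View pics/top3.png

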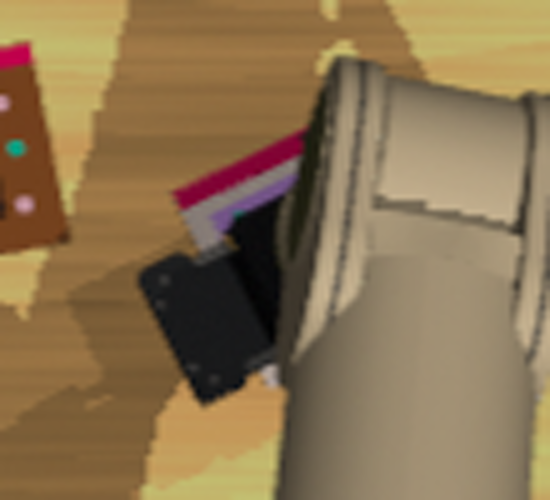

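Call:
{"name": "servo_tool", "arguments": {
  "deltas": [-15,-7,0,0,0,0.03,1,-45,-21,0,0,0,0.09,1,-75,-35,0,0,0,0.16,1,-105,-49,0,0,0,0.23,1,-135,-63,0,0,0,0.3,1,-165,-77,0,0,0,0.36,1,-195,-91,0,0,0,0.42,1,-225,-105,0,0,0,0.447,1]
}}

```text
time_s: 4.35
tcp_pos: [0.5071, 0.0509, 0.1171]
tcp_rot: [0.709, -0.706, -0.001, 0.001]
ft_force: [1.3, -0.6, -2.7]
opening: 0.0176
```

```bash
python3 d.py 0.5065 0.195 0.118 -89.6
```

```text
t 4.35 pos [0.5071 0.0509 0.1171] jaw -89.76 F [ 1.27 -0.6  -2.72] op 0.017575515144493757
dmm [-1.4415e+02 -4.0000e-02 -9.6000e-01] rot [ 0.0022 -0.0002 -0.0027]
```

Call:
{"name": "servo_tool", "arguments": {
  "deltas": [-30,0,0,0,0,0,1,-60,0,0,0,0,0,1,-90,0,10,0,0,0,1,-115,0,20,0,0,0,1,-130,0,30,0,0,0,1,-140,0,40,0,0,0,1,-140,0,46,0,0,0,1,-140,0,46,0,0,0,1]
}}

```text
time_s: 5.02
tcp_pos: [0.5055, 0.1889, 0.07]
tcp_rot: [0.71, -0.704, -0.001, 0.002]
ft_force: [0.5, -1.3, -2.0]
opening: 0.0177
```

```bash
python3 d.py 0.5065 0.195 0.07 -89.6;python3 - <<'E'
from workcell import cams
import cv2
for n,b in(("side",(200,300,240,370)),("top",(140,260,200,320))):
    im=cams.get_image(n)["img"][:,:,::-1];cv2.imwrite(f"pics/{n}4f.png",im); i=im[b[0]:b[1],b[2]:b[3]]; cv2.imwrite(f"pics/{n}4.png",cv2.resize(i,None,fx=5,fy=5,interpolation=cv2.INTER_CUBIC))
E
```

```text
t 5.0167 pos [0.5055 0.1889 0.07  ] jaw -89.49 F [ 0.49 -1.3  -2.04] op 0.017694839378508142
dmm [-6.05 -1.04  0.  ] rot [ 0.0041 -0.0011  0.0019]
```

View pics/side4.png

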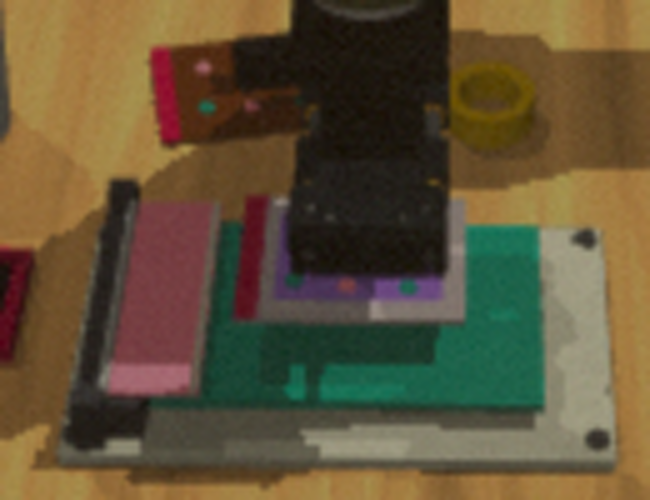

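View pics/top4.png

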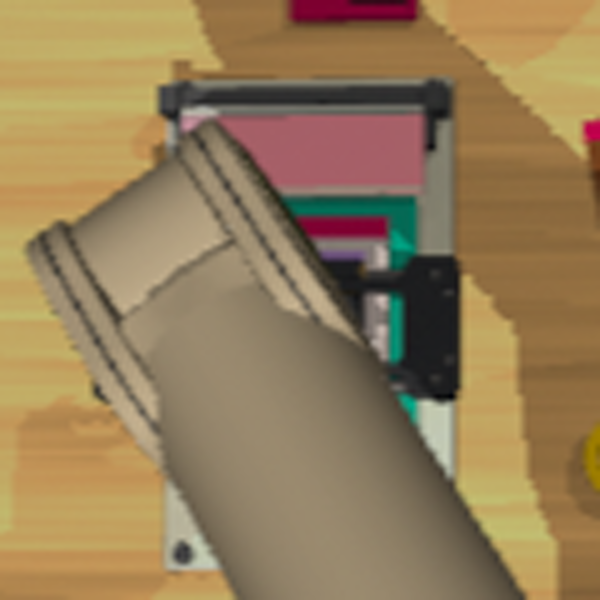

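```bash
cat > m4.py <<'E'
from h import *
z=61.2
S=lambda *p:uncrop(p,5,240,200); T=lambda *p:uncrop(p,5,200,140)
s=[("side",S(234,319),(60,45,4+z)),("side",S(247,197),(60,-45,4+z)),("side",S(466,321),(-60,45,4+z)),("side",S(466,200),(-60,-45,4+z))]
t=[("top",T(388,217),(60,-45,4+z))]
fit(s,[.52,.19,0]); print("top edge corner world",back("top",t[0][1],.0652), "nominal", W([.5055+.015,.1889,.0089],[(60,-45,0)]))
js=[("side",S(541,227),(-107.5,-65,32)),("side",S(544,408),(-107.5,65,32)),("side",S(220,203),(70,-70,42)),("side",S(200,393),(70,70,42)),("side",S(605,229),(-145,-85,12)),("side",S(616,467),(-145,85,12))]
fit(js,[.52,.19,0])
jt=[("top",T(424,191),(70,-70,42)),("top",T(455,82),(145,-85,12))]
fit(jt,[.52,.19,0])
E
python3 m4.py
```

```text
pose [0.51842844 0.19190691 0.01023929] deg 0.5866679507079403
side (60, 45, 65.2) [-0.17  0.01]
side (60, -45, 65.2) [-0.03  0.02]
side (-60, 45, 65.2) [0.12 0.11]
side (-60, -45, 65.2) [ 0.08 -0.18]
top edge corner world [0.58027341 0.142584   0.0652    ] nominal [[0.58089812 0.14443578 0.        ]]
pose [ 0.52506793  0.19866882 -0.00293527] deg -0.16817830844833354
side (-107.5, -65, 32) [-0.13  0.15]
side (-107.5, 65, 32) [ 0.02 -0.09]
side (70, -70, 42) [ 0.76 -0.04]
side (70, 70, 42) [-0.72  0.3 ]
side (-145, -85, 12) [-0.1   0.03]
side (-145, 85, 12) [ 0.22 -0.33]
pose [ 0.526532    0.19558274 -0.01062987] deg -0.6090468198749347
top (70, -70, 42) [-0.14  0.91]
top (145, -85, 12) [ 0.15 -0.97]
```

Call:
{"name": "servo_tool", "arguments": {
  "deltas": [-3,0,5,0.002,0,0.003,1,-6.4,0,10,0.004,-0.001,0.003,1,-6.4,0,15,0.004,-0.001,0.003,1,-6.4,0,19,0.004,-0.001,0.003,1,-6.4,0,23,0.004,-0.001,0.003,1,-6.4,0,26,0.004,-0.001,0.003,1,-6.4,0,27,0.004,-0.001,0.003,1,-6.4,0,27,0.004,-0.001,0.003,1]
}}

```text
time_s: 5.78
tcp_pos: [0.507, 0.1957, 0.0452]
tcp_rot: [0.709, -0.705, 0.001, -0.002]
ft_force: [-0.2, -0.3, -1.6]
opening: 0.0178
```

```bash
python3 d.py 0.5065 0.1953 0.0408 -89.7;python3 - <<'E'
from workcell import cams
import cv2
for n,b in(("side",(200,300,240,370)),("top",(140,260,200,320))):
    im=cams.get_image(n)["img"][:,:,::-1];cv2.imwrite(f"pics/{n}5f.png",im); i=im[b[0]:b[1],b[2]:b[3]]; cv2.imwrite(f"pics/{n}5.png",cv2.resize(i,None,fx=5,fy=5,interpolation=cv2.INTER_CUBIC))
E
```

```text
t 5.7833 pos [0.507  0.1957 0.0452] jaw -89.73 F [-0.2  -0.34 -1.56] op 0.01781893476542732
dmm [0.4  0.5  4.36] rot [-0.0036  0.0008 -0.0005]
```

View pics/side5.png

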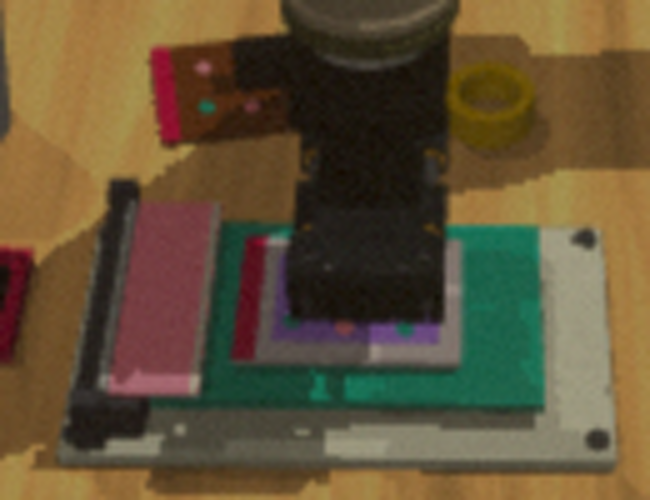

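View pics/top5.png

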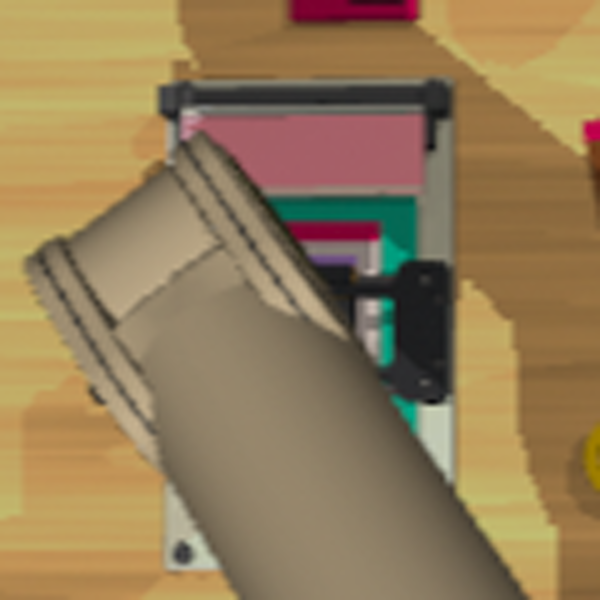

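```bash
cat > m5.py <<'E'
from h import *
z=45.2-8.8
S=lambda *p:uncrop(p,5,240,200); T=lambda *p:uncrop(p,5,200,140)
s=[("side",S(232,362),(60,45,4+z)),("side",S(246,237),(60,-45,4+z)),("side",S(461,366),(-60,45,4+z)),("side",S(463,240),(-60,-45,4+z))]
fit(s,[.52,.19,0]); print("top edge corner world",back("top",T(380,223),.004+z/1000))
E
python3 m5.py; python3 - <<'E'
from workcell import state
import numpy as np
from scipy.spatial.transform import Rotation as R
s=state();print(s["time_s"],s["tcp_pos"],R.from_quat(s["tcp_rot"]).as_matrix().round(4),s["ft_force"])
E
```

```text
pose [0.52015342 0.1989612  0.0031719 ] deg 0.18173623280024484
side (60, 45, 40.400000000000006) [-0.22 -0.17]
side (60, -45, 40.400000000000006) [-0.05  0.17]
side (-60, 45, 40.400000000000006) [ 0.21 -0.2 ]
side (-60, -45, 40.400000000000006) [0.06 0.21]
top edge corner world [0.58008436 0.14986267 0.0404    ]
5.8833 [0.50723014 0.19586335 0.04560225] [[ 0.0048 -1.      0.0042]
 [-1.     -0.0048  0.001 ]
 [-0.001  -0.0042 -1.    ]] [ 0.15087749  0.16950331 -2.13122268]
```

Call:
{"name": "servo_tool", "arguments": {
  "deltas": [0.4,0,1,-0.002,0,0,1,0.4,0,2,-0.004,0,0,1,0.4,0,3,-0.005,0,0,1,0.4,0,4,-0.005,0,0,1,0.4,0,4.3,-0.005,0,0,1,0.4,0,4.3,-0.005,0,0,1,0.4,0,4.3,-0.005,0,0,1,0.4,0,4.3,-0.005,0,0,1]
}}

```text
time_s: 6.55
tcp_pos: [0.5072, 0.1955, 0.0412]
tcp_rot: [0.709, -0.705, -0.001, -0.0]
ft_force: [0.9, 0.2, -2.2]
opening: 0.0175
```

```bash
python3 d.py 0.5065 0.1953 0.0408 -89.7
```

```text
t 6.55 pos [0.5072 0.1955 0.0412] jaw -89.72 F [ 0.9   0.24 -2.24] op 0.01750916989612484
dmm [0.16 0.65 0.4 ] rot [ 0.0009  0.001  -0.0004]
```

Call:
{"name": "servo_tool", "arguments": {
  "deltas": [0,-2,0.2,0,0,0,1,0,-5,0.2,0,0,0,1,0,-9,0.2,0,0,0,1,0,-13,0.2,0,0,0,1,0,-17,0.2,0,0,0,1,0,-20,0.2,0,0,0,1,0,-22,0.2,0,0,0,1,0,-22,0.2,0,0,0,1]
}}

```text
time_s: 7.22
tcp_pos: [0.5296, 0.1955, 0.0409]
tcp_rot: [0.709, -0.706, -0.001, -0.0]
ft_force: [-0.4, -0.3, -1.6]
opening: 0.0176
```

```bash
python3 d.py 0.5525 0.1953 0.0408 -89.7;python3 - <<'E'
from workcell import cams
import cv2
for n,b in(("side",(200,300,240,370)),("top",(140,260,200,320))):
    im=cams.get_image(n)["img"][:,:,::-1];cv2.imwrite(f"pics/{n}6f.png",im); i=im[b[0]:b[1],b[2]:b[3]]; cv2.imwrite(f"pics/{n}6.png",cv2.resize(i,None,fx=5,fy=5,interpolation=cv2.INTER_CUBIC))
E
```

```text
t 7.2167 pos [0.5296 0.1955 0.0409] jaw -89.74 F [-0.4  -0.29 -1.63] op 0.017602169835777018
dmm [  0.29 -22.9    0.08] rot [ 0.0009  0.0011 -0.0007]
```

View pics/side6.png

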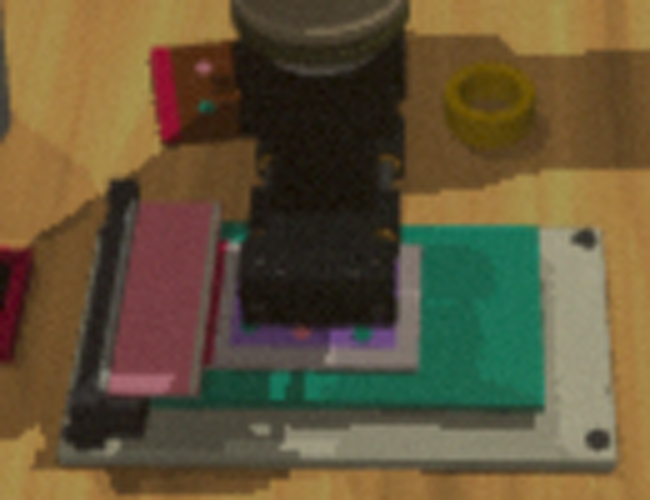

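View pics/top6.png

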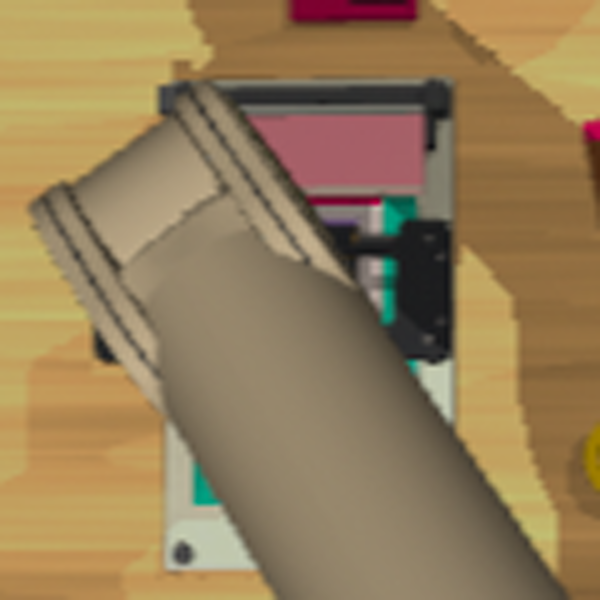

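Call:
{"name": "servo_tool", "arguments": {
  "deltas": [0,-3,0,0,0,0,1,0,-6,0,0,0,0,1,0,-9,0,0,0,0,1,0,-12,0,0,0,0,1,0,-15,0,0,0,0,1,0,-18,0,0,0,0,1,0,-19.5,0,0,0,0,1,0,-19.5,0,0,0,0,1]
}}

```text
time_s: 7.98
tcp_pos: [0.549, 0.1956, 0.0409]
tcp_rot: [0.709, -0.705, -0.001, -0.0]
ft_force: [-0.1, -0.8, -2.8]
opening: 0.0174
```

```bash
python3 d.py 0.5525 0.1953 0.0408 -89.7;python3 - <<'E'
from workcell import cams
import cv2
for n,b in(("side",(200,300,240,370)),("top",(140,260,200,320))):
    im=cams.get_image(n)["img"][:,:,::-1];cv2.imwrite(f"pics/{n}7f.png",im); i=im[b[0]:b[1],b[2]:b[3]]; cv2.imwrite(f"pics/{n}7.png",cv2.resize(i,None,fx=5,fy=5,interpolation=cv2.INTER_CUBIC))
E
```

```text
t 7.9833 pos [0.549  0.1956 0.0409] jaw -89.74 F [-0.08 -0.8  -2.83] op 0.017397055690443045
dmm [ 0.3  -3.49  0.1 ] rot [ 0.0009  0.001  -0.0007]
```

View pics/side7.png

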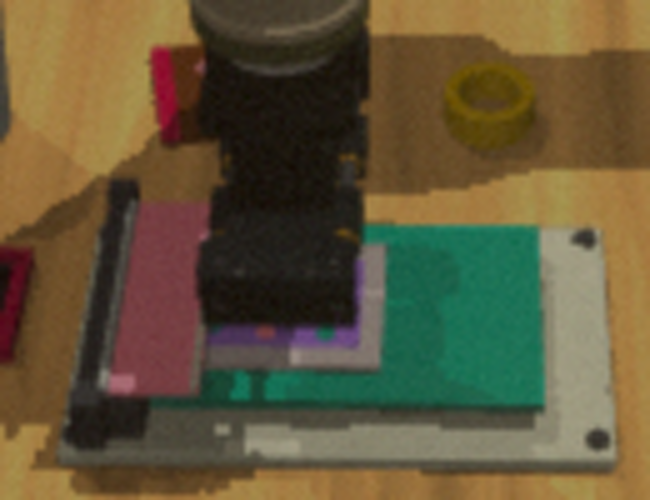

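View pics/top7.png

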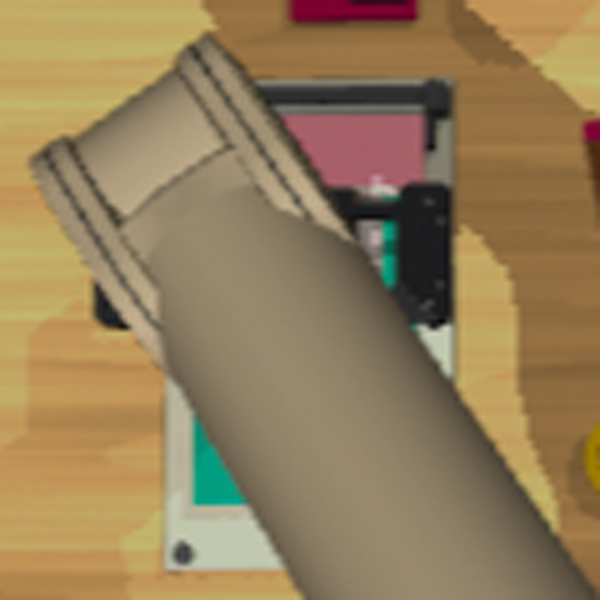

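Call:
{"name": "servo_tool", "arguments": {
  "deltas": [0,-0.5,0,0,0,0,1,0,-1,0,0,0,0,1,0,-1.5,0,0,0,0,1,0,-2,0,0,0,0,1,0,-2.3,0,0,0,0,1,0,-2.5,0,0,0,0,1,0,-2.5,0,0,0,0,1,0,-2.5,0,0,0,0,1]
}}

```text
time_s: 8.75
tcp_pos: [0.5512, 0.1957, 0.0409]
tcp_rot: [0.709, -0.705, -0.001, 0.0]
ft_force: [0.7, 0.8, -3.3]
opening: 0.0176
```

```bash
python3 d.py 0.5525 0.1953 0.0408 -89.7
```

```text
t 8.75 pos [0.5512 0.1957 0.0409] jaw -89.72 F [ 0.75  0.78 -3.33] op 0.017558476325005692
dmm [ 0.37 -1.34  0.13] rot [ 0.0009  0.0009 -0.0004]
```

Call:
{"name": "servo_tool", "arguments": {
  "deltas": [0,-0.3,0,0,0,0,1,0,-0.6,0,0,0,0,1,0,-0.9,0,0,0,0,1,0,-1.2,0,0,0,0,1,0,-1.5,0,0,0,0,1,0,-1.5,0,0,0,0,1,0,-1.5,0,0,0,0,1,0,-1.5,0,0,0,0,1]
}}

```text
time_s: 9.42
tcp_pos: [0.5517, 0.1956, 0.0408]
tcp_rot: [0.709, -0.705, -0.001, 0.001]
ft_force: [-6.3, -1.2, 1.8]
opening: 0.0173
```

```bash
python3 d.py 0.5525 0.1953 0.0408 -89.7
```

```text
t 9.4167 pos [0.5517 0.1956 0.0408] jaw -89.7 F [-6.26 -1.24  1.84] op 0.017277838078739574
dmm [ 0.27 -0.83 -0.01] rot [ 0.0028  0.0002 -0.    ]
```

Call:
{"name": "servo_tool", "arguments": {
  "deltas": [0,0.5,0,0,0,0,1,0,0.9,0.5,0,0,0,1,0,0.9,2,0,0,0,1,0,0.9,3.5,0,0,0,1,0,0.9,5,0,0,0,1,0,0.9,6,0,0,0,1,0,0.9,6,0,0,0,1,0,0.9,6,0,0,0,1],
  "newtons": 60
}}

```text
time_s: 10.08
tcp_pos: [0.5516, 0.1956, 0.0354]
tcp_rot: [0.709, -0.705, -0.001, 0.0]
ft_force: [-6.0, -2.6, 6.4]
opening: 0.0175
```

```bash
python3 d.py 0.5517 0.1953 0.0328 -89.7;python3 - <<'E'
from workcell import cams
import cv2
for n,b in(("side",(200,300,240,370)),("top",(140,260,200,320))):
    im=cams.get_image(n)["img"][:,:,::-1];cv2.imwrite(f"pics/{n}8f.png",im); i=im[b[0]:b[1],b[2]:b[3]]; cv2.imwrite(f"pics/{n}8.png",cv2.resize(i,None,fx=5,fy=5,interpolation=cv2.INTER_CUBIC))
E
```

```text
t 10.0833 pos [0.5516 0.1956 0.0354] jaw -89.72 F [-6.03 -2.57  6.37] op 0.017505685554946148
dmm [ 0.31 -0.07  2.63] rot [ 0.0011  0.0005 -0.0004]
```

View pics/side8.png

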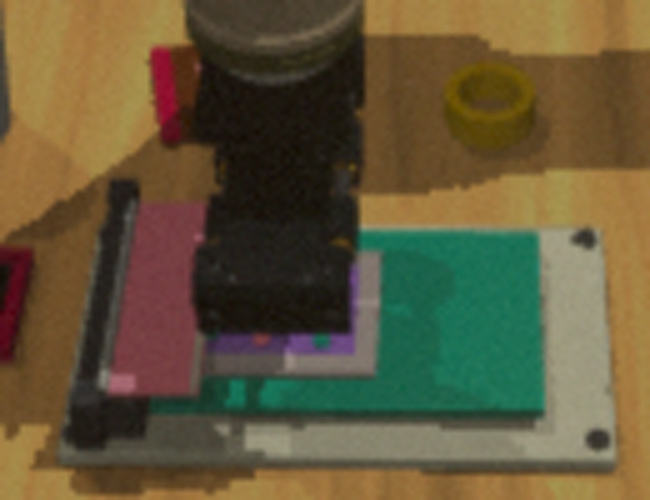

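Call:
{"name": "servo_tool", "arguments": {
  "deltas": [0,0.2,0.5,0,0,0,1,0,0.2,1,0,0,0,1,0,0.2,1.5,0,0,0,1,0,0.2,2,0,0,0,1,0,0.2,2.5,0,0,0,1,0,0.2,2.8,0,0,0,1,0,0.2,2.8,0,0,0,1,0,0.2,2.8,0,0,0,1]
}}

```text
time_s: 10.85
tcp_pos: [0.5516, 0.1956, 0.0331]
tcp_rot: [0.709, -0.705, -0.0, 0.0]
ft_force: [-7.6, -3.6, 10.8]
opening: 0.018
```

```bash
python3 d.py 0.5517 0.1953 0.0328 -89.7;python3 - <<'E'
from workcell import cams
import cv2
for n,b in(("side",(200,300,240,370)),("top",(140,260,200,320))):
    im=cams.get_image(n)["img"][:,:,::-1];cv2.imwrite(f"pics/{n}9f.png",im); i=im[b[0]:b[1],b[2]:b[3]]; cv2.imwrite(f"pics/{n}9.png",cv2.resize(i,None,fx=5,fy=5,interpolation=cv2.INTER_CUBIC))
E
```

```text
t 10.85 pos [0.5516 0.1956 0.0331] jaw -89.73 F [-7.59 -3.6  10.84] op 0.017971465765590753
dmm [ 0.32 -0.05  0.31] rot [ 0.0006  0.0005 -0.0005]
```

View pics/side9.png

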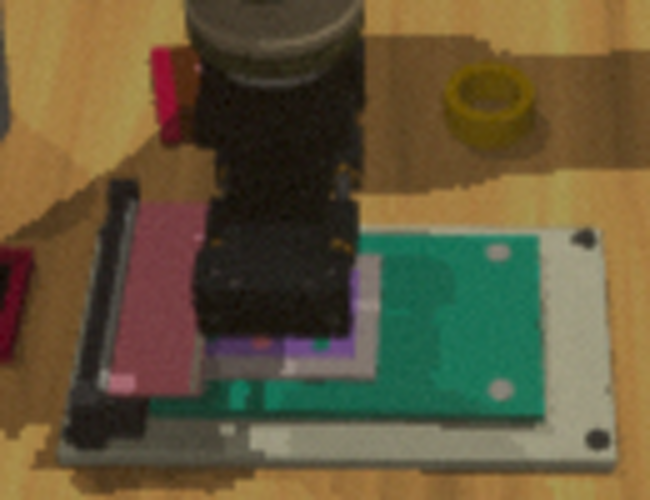

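View pics/side9f.png

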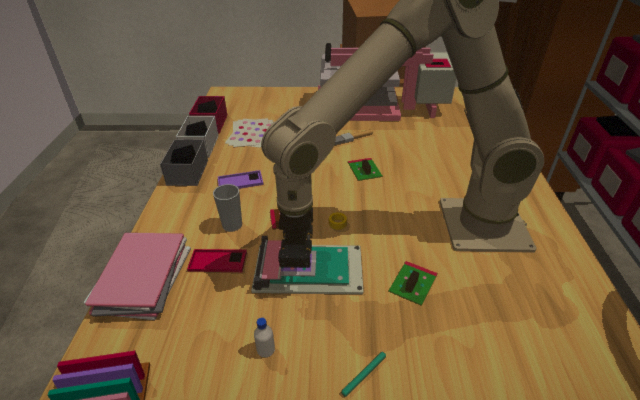

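```bash
python3 - <<'E'
from h import *
z=33.1-8.8; S=lambda *p:uncrop(p,5,240,200)
fit([("side",S(378,380),(-60,45,4+z)),("side",S(381,255),(-60,-45,4+z))],[.56,.198,0])
from workcell import state
s=state();print(s["time_s"],s["tcp_pos"],s["ft_force"],s["opening"])
E
```

```text
pose [0.56474055 0.20048141 0.02271814] deg 1.3016536735430737
side (-60, 45, 28.3) [ 0.  -0.1]
side (-60, -45, 28.3) [-0.    0.11]
10.95 [0.55166408 0.19560284 0.03313619] [-6.96265791 -2.67057902 10.199581  ] 0.017786444313387363
```

```bash
python3 -c "
from workcell import job
print(job.hand_in())"
```

```text
the job is handed in; nothing more can be done
None
```

I gripped the lilac-inlaid carrier by its black bar, slid its magenta edge under the pink leaf until it met the stop, then pressed the bed down. I handed the job in at about 11 s, still gripping the bar and pressing; the hand-in gives no verdict.

**Last checks:**
- **Stop:** the carrier touched the stop with about 6 N at TCP x = 0.5517, where I had predicted 0.552. The side picture puts the edge at about 99.4 of 100 mm.
- **Bed:** the TCP went down about 7.7 mm from contact, with about 10–11 N upward force. The side picture shows the bed clearly sunk.
- **Leaf:** its edge stayed at the same pixels throughout.
- **Bystanders:** those in view look unmoved. The brown look-alike and the tray were mostly hidden behind the arm in the last picture.

**Disagreements:**
- The two cameras differ by up to 5 mm in y for the jig, so I compared positions within each camera.
- The final side-view fit, from the two rear corners only, gave a yaw of 1.3° and a lateral offset of about 2 mm. The tool's own yaw stayed at 0.3° against the jig's roughly 0.3°. At that yaw, the offset is about 1 mm.

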